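# Hold the full pepper mill ready over the egg

## Robot

A 7-joint arm with a two-finger parallel gripper is mounted at the origin on the work surface. World frame = base frame: x ahead of the robot, y to its left, z up, the work surface at z = 0. Lengths are in m, angles in rad, forces in N, time in s.
With the tool pointing down it reaches from about 0.425 to 0.825 m from the base axis. Payload 3.6 kg.
Tool frame: the origin (TCP) lies where the fingers leave the gripper's body, on its centre line; the fingertips stand 73 mm ahead of it and the grasp point (between the pads) lies 54 mm ahead of it; x points along the fingers, y is the direction in which the jaws open and shut, and the axes are right-handed (so a half turn about x gives the same grasp; the last joint's range is limited). The gripper opens to 85 mm and grips with 20 to 120 N. Pads are 22 mm wide; open, the fingers measure 114 mm over their backs; the gripper's body (76 mm by 85 mm) begins 54 mm behind the grasp point. The pads swing forward as they close: fully open they stand 13 mm farther back than shut.
Start: joints at [-1.288, 0.615, -0.013, 1.423, 0.008, 1.103, -0.04], TCP at [0.198, 0.619, 0.304] pointing down, gripper open.
Joint ranges: [-3.12, 3.12], [-0.3, 2.06], [-1.34, 1.32], [0.26, 2.42], [-1.36, 4.5], [0.01, 1.98], [-2.84, 2.84]. Speed limits (rad/s): [2.79, 2.79, 3.14, 3.14, 3.14, 3.14, 3.14].

## Interface

Orientations are given as a unit quaternion [x, y, z, w].
In Python, from station import arm, snapshot, camera_info, ticket gives the robot as it stands. Calls block until the motion is done:
- arm.movep(position, orientation): joint-space move of the TCP to a pose.
- arm.line_to(position, velocity=0.15, ori=None): straight line of the TCP; ori=None keeps the orientation; velocity is the mean speed in m/s.
- arm.move_j(angles): joint-space move.
- arm.move_gripper(opening, effort=None): opening from 0.0 (shut) to 1.0 (fully open); effort is the grip in N (None keeps the last); returns when the fingers have stopped.
- arm.pause(seconds).
- arm.ik(position, orientation): joint angles nearest the present ones, or None.
- snapshot(name): name is "side" or "top" or "wrist"; returns the picture (480x640x3 uint8, blue, green, red); there is no depth.
- camera_info(name): a dict with "fx", "fy", "cx", "cy" (pixels), "dist_coeffs" ([k1, k2, p1, p2, k3] as OpenCV has them; the pictures are not rectified), "R" (3x3) and "t" (3): a world point X has camera coordinates R X + t; the wrist camera has in their place "T_tool_cam" (4x4, takes a point from camera to tool coordinates, whose origin is the TCP and whose axes are the tool frame's). Camera axes: x right, y down, z forward; pixel columns grow to the right and rows downward; lengths in m; the calibration is good to about 2 mm. A picture is of the moment at which its call begins: read the wrist's pose just before it. camera_info takes no time and is no camera call.
A pose or a line that the arm cannot do raises arm.MotionError and nothing moves.
- ticket.finish_job(): hands the job in, once; it reports no verdict.
Readings, each from a call of its own:
- arm.read_time(): time.
- arm.read_joint_positions(): joint angles.
- arm.read_dq(): joint speeds.
- arm.read_effort(): joint torques, N m.
- arm.read_tool_pos(): TCP position.
- arm.read_eef_rot(): TCP orientation.
- arm.read_ft_force(): force on the tool from outside, world axes, zero at the start.
- arm.read_wrist_torque(): the same for the moment, N m.
- arm.read_opening(): opening from 0.0 (shut) to 1.0 (fully open).
Only numpy, scipy, OpenCV 4.12 (cv2) and the standard library are available. Lean on these libraries where they do the work, as an engineer would, in place of code of your own. Each camera call takes 0.05 s, during which the arm holds its last target.

## Task

One of the two matching wooden pepper mills is full and the other has nearly run out: heft to find the full, heavier one, and bring it across the crowded table to the boiled egg standing in the egg cup on the tray. Finish still holding it there, upright and at rest, the middle of its foot over the middle of the cut egg and a finger's width (about 15 mm) above it, ready to grind; the mill must never touch the egg or its cup. Leave the other mill standing where it was (put it back there if you lift it), and do not topple a mill or knock anything else on the table out of place.

Things in the scene. Friction and masses are not known exactly. Their poses are not given: they have to be found in the camera images.
- mill_1: one of two matching pepper mills of turned wood, 152 mm tall, foot 54 mm across, waist 35 mm, on the table left of the lunch box. A full one weighs about 340 g (310 to 375), a nearly empty one about 170 g (155 to 190); it cannot be seen which. Origin: centre of the underside of the foot; z up along the mill
- mill_2: one of two matching pepper mills of turned wood, 152 mm tall, foot 54 mm across, waist 35 mm, on the table left of the lunch box. A full one weighs about 340 g (310 to 375), a nearly empty one about 170 g (155 to 190); it cannot be seen which. Origin: centre of the underside of the foot; z up along the mill
- mill_1_grip (a point): point on this mill's axis, 116 mm above its underside, where to grip from above: middle of the straight round band, 45 mm across, 103 to 129 mm up, of its turning head; above it a dome and a steel nut, to 152 mm. Fingers may reach down to 95 mm. The head turns stiffly about the mill's axis, else mill and head move as one
- mill_2_grip (a point): point on this mill's axis, 116 mm above its underside, where to grip from above: middle of the straight round band, 45 mm across, 103 to 129 mm up, of its turning head; above it a dome and a steel nut, to 152 mm. Fingers may reach down to 95 mm. The head turns stiffly about the mill's axis, else mill and head move as one
- egg_cup: white ceramic egg cup on the steel tray, 50 mm across at the rim and 61 mm tall, with a brown boiled egg seated in it whose top has been cut off level, 82 mm above the cup's underside; loose, 170 g with the egg. Origin: centre of the underside of the cup's foot; z up
- egg_top (a point): the centre of the egg's cut top (a level cut 31 mm across, yolk in the middle), 82 mm above the underside of the egg cup; z up
- tray: flat stainless steel tray, floor 280 x 200 mm and 3 mm thick, flared sides 20 mm high, fixed to the table, right of the lunch box; the egg cup, salt shaker and teaspoon stand on it. Origin: centre of its underside; x along its long side, z up
- lunch_box: brown plastic lunch box with its lid snapped shut, 200 x 140 x 70 mm tall, between the mills and the tray. Origin: centre of its underside; x along its long side
- milk_tin: cream coloured milk tin with steel rims, 76 mm across, 98 mm tall, beyond the lunch box. Origin: centre of its underside
- nut_jar: glass jar of groundnuts with a white screw lid, 66 mm across, 95 mm tall, beyond the lunch box and the tray. Origin: centre of its underside
- mug: white ceramic mug, 80 mm across and 90 mm tall, with its handle at +y of its own frame, beyond the mills. Origin: centre of its underside
- salt_shaker: glass salt shaker with a domed steel cap, 43 mm across, 76 mm tall, on the tray. Origin: centre of its underside
- teaspoon: steel teaspoon 135 mm long, 5 mm thick, lying on the tray. Origin: underside near its middle; x towards the bowl
There are look-alikes about, which are no part of the job. What is shaped like the mill_1 but green or orange is not meant.

How it is judged:
On the way, in this order (a step that is already met when the one before it is completed fails the run):
1. a mill is lifted off the table (height (world z) of any of mill_1, mill_2 above 0.03 m), for 0.2 s.
2. one mill hangs upright over the egg, touching neither egg, cup nor tray, and the one left standing is the nearly empty one (it presses on the table with under 2.4 N) (((horizontal distance between mill_1 and egg_top below 0.012 m and z of mill_1 in the frame of egg_top between 0.005 and 0.03 m and angle between mill_1's own z axis and vertical below 0.12 rad and linear speed of each of mill_1, mill_2 below 0.02 m/s and angular speed of mill_1 below 0.2 rad/s and contact force between mill_1 and the fingers above 1 N and contact force between mill_1 and egg_cup below 0.05 N and contact force between mill_1 and tray below 0.05 N and distance of mill_2 from where it was at the start of the episode below 0.04 m and angle between mill_2's own z axis and vertical below 0.1 rad and contact force between mill_2 and the fingers below 0.05 N and contact force between mill_2 and anything else below 2.4 N) or (horizontal distance between mill_2 and egg_top below 0.012 m and z of mill_2 in the frame of egg_top between 0.005 and 0.03 m and angle between mill_2's own z axis and vertical below 0.12 rad and linear speed of each of mill_2, mill_1 below 0.02 m/s and angular speed of mill_2 below 0.2 rad/s and contact force between mill_2 and the fingers above 1 N and contact force between mill_2 and egg_cup below 0.05 N and contact force between mill_2 and tray below 0.05 N and distance of mill_1 from where it was at the start of the episode below 0.04 m and angle between mill_1's own z axis and vertical below 0.1 rad and contact force between mill_1 and the fingers below 0.05 N and contact force between mill_1 and anything else below 2.4 N))), for 0.2 s.
At the end, for the whole second after the job is handed in: The full mill (the one left weighs under 2.4 N) held, at rest, tilt under 0.12 rad, foot centre within 12 mm sideways of and 5 to 30 mm above the cut egg, not touching it; other mill let go, upright, within 40 mm of its start; egg cup within 12, other things within 30 mm of theirs (((horizontal distance between mill_1 and egg_top below 0.012 m and z of mill_1 in the frame of egg_top between 0.005 and 0.03 m and angle between mill_1's own z axis and vertical below 0.12 rad and linear speed of each of mill_1, mill_2 below 0.02 m/s and angular speed of mill_1 below 0.2 rad/s and contact force between mill_1 and the fingers above 1 N and contact force between mill_1 and egg_cup below 0.05 N and contact force between mill_1 and tray below 0.05 N and distance of mill_2 from where it was at the start of the episode below 0.04 m and angle between mill_2's own z axis and vertical below 0.1 rad and contact force between mill_2 and the fingers below 0.05 N and contact force between mill_2 and anything else below 2.4 N) or (horizontal distance between mill_2 and egg_top below 0.012 m and z of mill_2 in the frame of egg_top between 0.005 and 0.03 m and angle between mill_2's own z axis and vertical below 0.12 rad and linear speed of each of mill_2, mill_1 below 0.02 m/s and angular speed of mill_2 below 0.2 rad/s and contact force between mill_2 and the fingers above 1 N and contact force between mill_2 and egg_cup below 0.05 N and contact force between mill_2 and tray below 0.05 N and distance of mill_1 from where it was at the start of the episode below 0.04 m and angle between mill_1's own z axis and vertical below 0.1 rad and contact force between mill_1 and the fingers below 0.05 N and contact force between mill_1 and anything else below 2.4 N)) and distance of egg_cup from where it was at the start of the episode below 0.012 m and angle between egg_cup's own z axis and vertical below 0.1 rad and distance of each of lunch_box, milk_tin, mug, nut_jar, salt_shaker, teaspoon from where it was at the start of the episode below 0.03 m); the arm keeps its last pose, push and grip.
It fails at once if a mill touches the egg or the egg cup (contact force between any of mill_1, mill_2 and egg_cup above 0.3 N).
It fails at once if the egg cup is shifted or tipped (distance of egg_cup from where it was at the start of the episode above 0.012 m or angle between egg_cup's own z axis and vertical above 0.2 rad).
It fails at once if a mill is toppled (angle between any of mill_1, mill_2's own z axis and vertical above 0.7 rad or height (world z) of any of mill_1, mill_2 below -0.02 m).
It fails at once if something else on the table is knocked out of place ((distance of lunch_box from where it was at the start of the episode above 0.03 m or angle between lunch_box's own z axis and vertical above 0.35 rad) or (distance of milk_tin from where it was at the start of the episode above 0.03 m or angle between milk_tin's own z axis and vertical above 0.35 rad) or (distance of mug from where it was at the start of the episode above 0.03 m or angle between mug's own z axis and vertical above 0.35 rad) or (distance of nut_jar from where it was at the start of the episode above 0.03 m or angle between nut_jar's own z axis and vertical above 0.35 rad) or (distance of salt_shaker from where it was at the start of the episode above 0.03 m or angle between salt_shaker's own z axis and vertical above 0.35 rad) or (distance of teaspoon from where it was at the start of the episode above 0.03 m or angle between teaspoon's own z axis and vertical above 0.35 rad)).
It also fails if it takes over 64 s, if anything falls off the work surface, if the arm or the gripper's body presses on something with over 40 N, if the wrist force passes 120 N, or if a joint passes its speed limit or range.

## Working session

There is one attempt and no reset: what is moved stays moved. The work goes in short steps, each a Python script; the robot and the scene stay as the last script left them, time stands still between calls to the robot, and variables do not carry over. Pictures are saved under pics/ and viewed, and the job is handed in when it is done.

```bash
ls; mkdir -p pics; python3 - <<'E'
from station import arm,snapshot,camera_info
import cv2
for n in("side","top","wrist"):
    cv2.imwrite(f"pics/{n}0.png",snapshot(n)); i=camera_info(n); print(n,i)
print(arm.read_time(),arm.read_ft_force(),arm.read_eef_rot(),arm.read_tool_pos())
E
```

```text
pics
side {'fx': 561.9753160338973, 'fy': 561.9753160338973, 'cx': 325.891889907741, 'cy': 233.39652656139816, 'dist_coeffs': array([-0.15403563,  0.        ,  0.        ,  0.        ,  0.        ]), 'R': array([[ 0.98139669, -0.19190151, -0.00586137],
       [-0.11971279, -0.58778053, -0.8001143 ],
       [ 0.15009794,  0.7859312 , -0.59981893]]), 't': array([-0.5682697 ,  0.12496437,  1.20223297])}
top {'fx': 493.18624496091223, 'fy': 493.18624496091223, 'cx': 327.28764534664515, 'cy': 237.6471966029787, 'dist_coeffs': array([-0.07823264,  0.        ,  0.        ,  0.        ,  0.        ]), 'R': array([[ 0.01958418, -0.99943335,  0.02737592],
       [-0.98245207, -0.02431675, -0.18492328],
       [ 0.18548419, -0.02327396, -0.98237159]]), 't': array([-0.04410013,  0.60710416,  0.96508343])}
wrist {'fx': 349.7664900265591, 'fy': 349.7664900265591, 'cx': 317.8930085386339, 'cy': 238.71738537259617, 'dist_coeffs': array([-0.04080914,  0.        ,  0.        ,  0.        ,  0.        ]), 'T_tool_cam': array([[ 9.87025932e-04, -3.24447141e-01,  9.45903313e-01,
        -7.04870038e-02],
       [ 9.99998840e-01, -7.76685747e-04, -1.30987834e-03,
        -1.61824785e-04],
       [ 1.15965590e-03,  9.45903510e-01,  3.24445998e-01,
        -8.30191316e-02],
       [ 0.00000000e+00,  0.00000000e+00,  0.00000000e+00,
         1.00000000e+00]])}
0.15 [ 0.49242849  0.2175694  -0.36382322] [ 0.10837012  0.69875693 -0.10976547  0.69853147] [0.19800319 0.61863989 0.30300717]
```

View pics/side0.png

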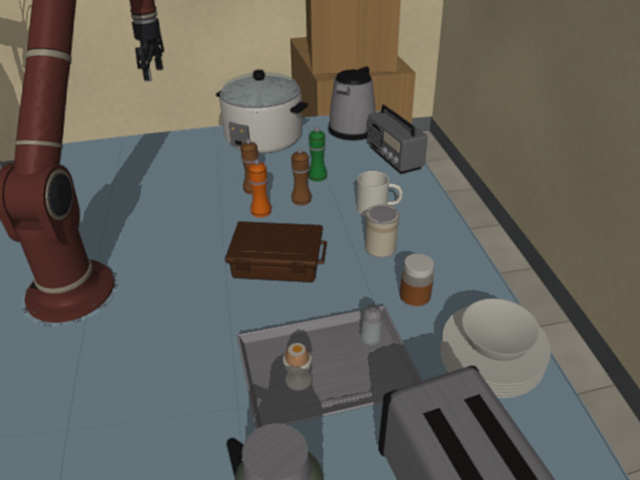

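View pics/top0.png

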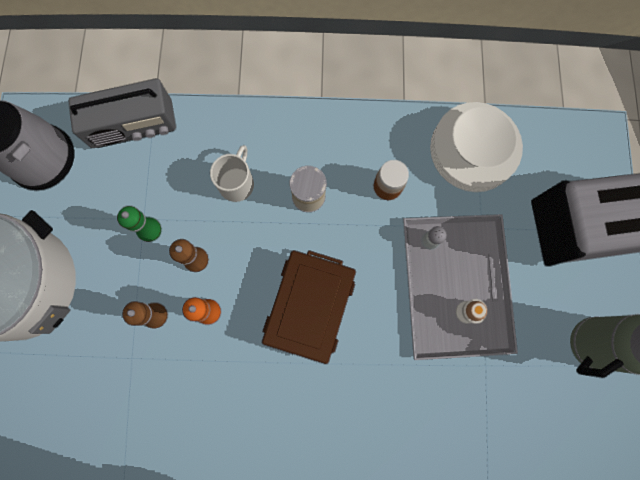

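View pics/wrist0.png

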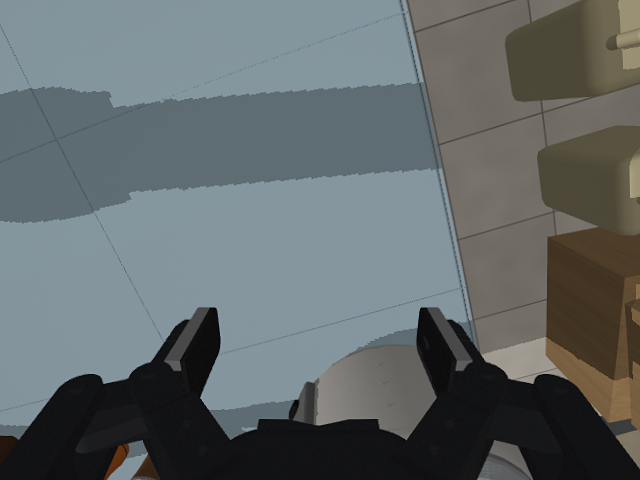

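The side and top pictures show two brown mills: side (249,165) and (300,178), top (136,313) and (183,250). The look-alikes are orange at side (260,188) / top (201,308) and green at side (317,155) / top (131,217). The egg is at side (297,352) / top (476,311). I'll take the two brown ones and check them in close crops.

```bash
python3 - <<'E'
import cv2,numpy as np
t=cv2.imread("pics/top0.png");s=cv2.imread("pics/side0.png")
a=cv2.resize(t[195:335,105:230],None,fx=4,fy=4,interpolation=2)[:,:500]
b=cv2.resize(t[200:340,420:500],None,fx=4,fy=4,interpolation=2)
cv2.imwrite("pics/ct.png",np.hstack([a,b[:a.shape[0],:300]]))
a=cv2.resize(s[115:225,225:345],None,fx=5,fy=5,interpolation=2)
cv2.imwrite("pics/cs.png",a)
a=cv2.resize(s[295:405,250:400],None,fx=5,fy=5,interpolation=2)
cv2.imwrite("pics/cse.png",a)
E
```

```text
(no output)
```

View pics/ct.png

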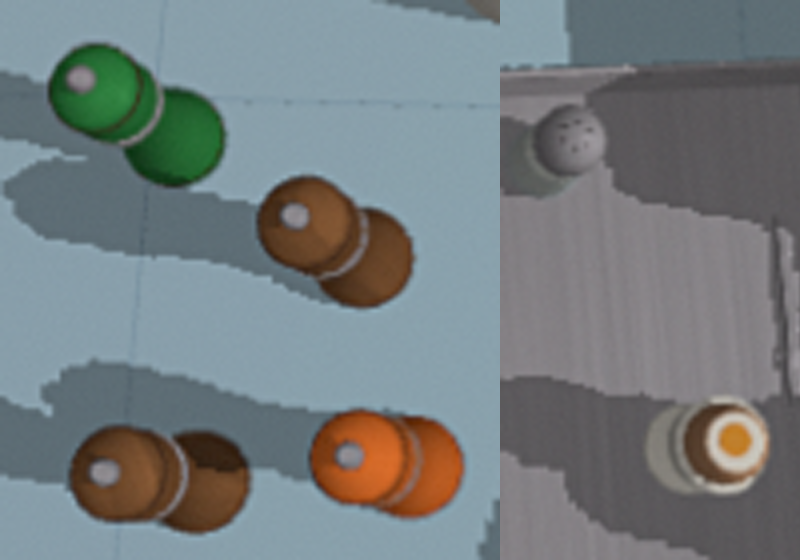

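View pics/cs.png

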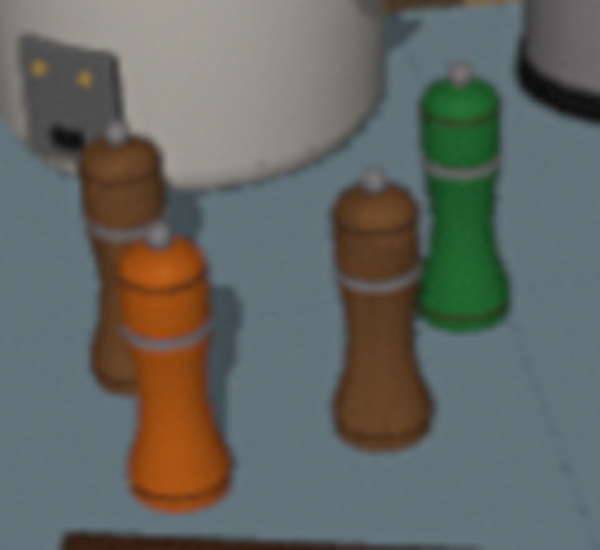

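View pics/cse.png

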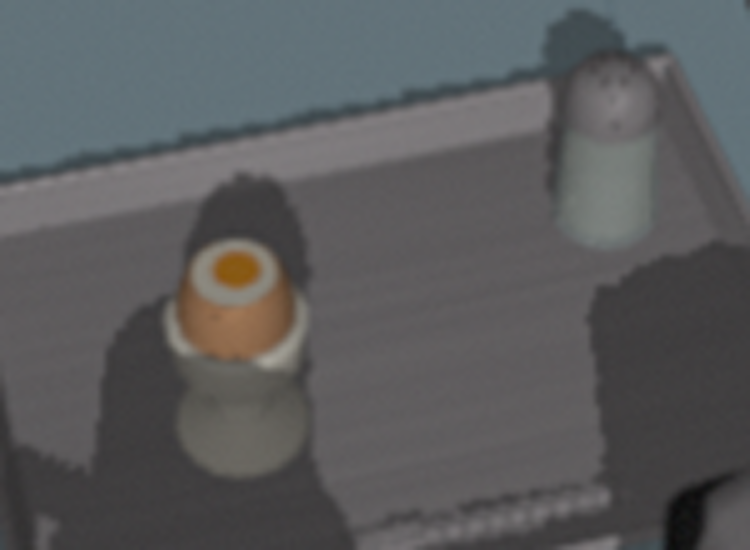

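```bash
cat > h.py <<'E'
from station import arm,snapshot,camera_info
import cv2,numpy as np
from scipy.optimize import least_squares
from scipy.spatial.transform import Rotation as Ro
def K(i): return np.array([[i['fx'],0,i['cx']],[0,i['fy'],i['cy']],[0,0,1]])
def proj(n,X):
    i=camera_info(n); return cv2.projectPoints(np.atleast_2d(np.float64(X)),cv2.Rodrigues(i['R'])[0],i['t'],K(i),i['dist_coeffs'])[0].reshape(-1,2)
def ray(n,px):
    i=camera_info(n); u=cv2.undistortPoints(np.float64([[px]]),K(i),i['dist_coeffs']).ravel()
    d=i['R'].T@[u[0],u[1],1]; return -i['R'].T@i['t'],d
def onplane(n,px,z):
    c,d=ray(n,px); return c+d*(z-c[2])/d[2]
def tri(pt,ps):
    A=[];
    (c1,d1),(c2,d2)=ray('top',pt),ray('side',ps)
    s=np.linalg.lstsq(np.c_[d1,-d2],c2-c1,rcond=None)[0]; p=c1+d1*s[0];q=c2+d2*s[1]
    return (p+q)/2,np.linalg.norm(p-q)
E
python3 - <<'E'
from h import *
d=dict(A=((130.6,312.8),(247.8,140.6),.15),B=((178.1,248.3),(299.4,150.6),.15),org=((191.8,308.3),(256.2,161.4),.15),grn=((124.6,214.1),(316.6,129.4),.15),egg=((478.3,309.6),(297,348.2),.085))
for k,(a,b,z) in d.items():
    p,e=tri(a,b); print(k,p.round(4),round(e,4),'top@z',onplane('top',a,z)[:2].round(4),'side@z',onplane('side',b,z)[:2].round(4))
for n,px,z in [('lunchbox c1',(287,250),.07),('c2',(356,268),.07),('c3',(262,347),.07),('c4',(330,363),.07),('tin',(308,177),.098),('jar',(393,173),.095),('mug',(232,175),.09),('pot',(5,275),.13),('pothandle',(50,320),.1),('salt',(438,234),.076),('kettleish',(600,345),.1)]:
    print(n,onplane('top',px,z)[:2].round(3))
i=camera_info('wrist');print(Ro.from_quat(arm.read_eef_rot()).as_matrix().round(3))
E
```

```text
A [0.4402 0.3311 0.1467] 0.002 top@z [0.4412 0.3298] side@z [0.439  0.3246]
B [0.5628 0.2517 0.1456] 0.0022 top@z [0.5632 0.2504] side@z [0.5606 0.2434]
org [0.4517 0.2181 0.1463] 0.002 top@z [0.4526 0.2172] side@z [0.4504 0.2116]
grn [0.6263 0.3601 0.1453] 0.0025 top@z [0.6265 0.3582] side@z [0.6233 0.3503]
egg [ 0.4639 -0.334   0.0859] 0.0003 top@z [ 0.464  -0.3343] side@z [ 0.4638 -0.3332]
lunchbox c1 [0.578 0.051]
c2 [ 0.544 -0.09 ]
c3 [0.383 0.094]
c4 [ 0.355 -0.041]
tin [0.725 0.012]
jar [ 0.74  -0.162]
mug [0.728 0.168]
pot [0.505 0.592]
pothandle [0.423 0.507]
salt [ 0.618 -0.258]
kettleish [ 0.396 -0.577]
[[-0.001  0.305  0.952]
 [-0.002  0.952 -0.305]
 [-1.    -0.002 -0.   ]]
```

```bash
cat >> h.py <<'E'
def down(p,extra=0):
    a=np.arctan2(p[1],p[0])+extra; r=np.array([np.cos(a),np.sin(a),0]); x=np.array([0,0,-1.]); 
    return Ro.from_matrix(np.c_[x,r,np.cross(x,r)]).as_quat()
def wT():
    T=np.eye(4);T[:3,:3]=Ro.from_quat(arm.read_eef_rot()).as_matrix();T[:3,3]=arm.read_tool_pos()
    return T@camera_info('wrist')['T_tool_cam']
def wplane(T,px,z):
    i=camera_info('wrist');u=cv2.undistortPoints(np.float64([[px]]),K(i),i['dist_coeffs']).ravel()
    d=T[:3,:3]@[u[0],u[1],1];c=T[:3,3];return c+d*(z-c[2])/d[2]
def ft(n=10,dt=.05):
    v=[]
    for _ in range(n): v.append(arm.read_ft_force());arm.pause(dt)
    return np.mean(v,0),np.std(v,0)
E
python3 - <<'E'
from h import *
A=[.440,.331];B=[.563,.251];E_=[.464,-.334]
for n,p in dict(A=A,B=B,E=E_).items():
    for z in(.168,.27,.33,.38):
        q=arm.ik([*p,z],down(p)); print(n,z,None if q is None else np.round(q,2))
arm.movep([*B,.33],down(B)); 
T=wT();np.save('TB.npy',T);cv2.imwrite('pics/wB.png',snapshot('wrist'))
print(arm.read_time(),ft(),arm.read_tool_pos(),arm.read_opening())
E
```

```text
A 0.168 [-0.75  0.64  0.11  1.86 -0.11  0.65  0.06]
A 0.27 [-0.79  0.5   0.15  1.76 -0.1   0.88  0.05]
A 0.33 [-0.8   0.44  0.17  1.68 -0.09  1.03  0.05]
A 0.38 [-0.81  0.39  0.19  1.6  -0.08  1.15  0.04]
B 0.168 [-0.56  0.72  0.18  1.67 -0.17  0.76  0.12]
B 0.27 [-0.59  0.6   0.23  1.58 -0.16  0.98  0.1 ]
B 0.33 [-0.61  0.55  0.25  1.5  -0.15  1.12  0.09]
B 0.38 [-0.61  0.51  0.27  1.41 -0.14  1.23  0.09]
E 0.168 [ 0.18  0.76  0.68  1.81 -0.64  0.8   0.56]
E 0.27 [ 0.03  0.7   0.97  1.72 -0.65  1.08  0.59]
E 0.33 [-0.03  0.68  1.1   1.64 -0.64  1.23  0.58]
E 0.38 [ 0.12  0.51  0.76  1.55 -0.36  1.23  0.32]
2.0833 (array([-0.01232651, -0.28993614, -0.22724495]), array([0.26117127, 0.36237156, 0.42465505])) [0.56300566 0.25100188 0.33000578] 0.9999318078541035
```

View pics/wB.png

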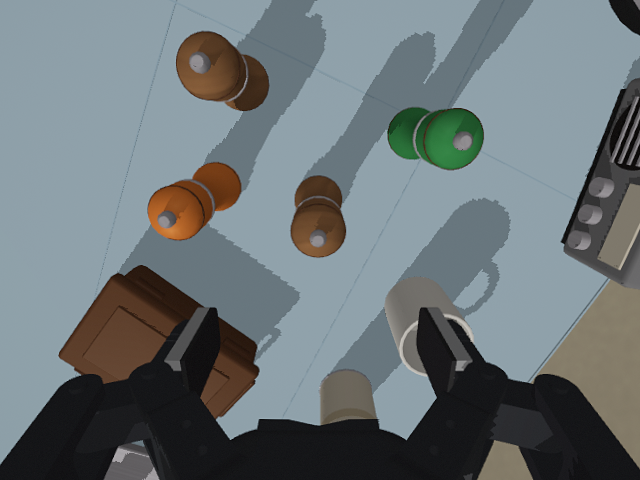

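The wrist view shows mill B under the gripper with its nut at (317,239). Mill A's nut is at (199,62), with orange at (167,219) and green at (463,141) well clear of the fingers.

```bash
python3 - <<'E'
from h import *
T=np.load('TB.npy')
for n,px in dict(B=(317.5,238.5),A=(199.5,62),org=(167,219)).items(): print(n,wplane(T,px,.15).round(4))
B=wplane(T,(317.5,238.5),.15)[:2]
q=down([.563,.251]); 
arm.line_to([*B,.25],.15,ori=q); f0=ft(20,.03)
arm.line_to([*B,.168],.1)
print(f0, arm.read_ft_force())
arm.move_gripper(0.0,40)
print('op',arm.read_opening(),arm.read_tool_pos(),arm.read_ft_force())
arm.line_to([*B,.25],.08); arm.pause(.3); f1=ft(20,.03)
print(f1,'dz',f1[0][2]-f0[0][2],arm.read_wrist_torque(),arm.read_time(),arm.read_opening())
cv2.imwrite('pics/liftB.png',snapshot('side'));cv2.imwrite('pics/liftBw.png',snapshot('wrist'))
E
```

```text
B [0.5629 0.2507 0.15  ]
A [0.4427 0.3304 0.15  ]
org [0.4539 0.2187 0.15  ]
(array([-0.14849917, -0.00191871,  0.11136601]), array([0.44350768, 0.38824689, 0.39046009])) [-0.67074958 -0.02022693  0.35757716]
op 0.5173405564485494 [0.56310357 0.25076548 0.16874329] [-1.86410252  0.11306064  3.99101575]
(array([-0.09376015, -0.19057881, -2.93991357]), array([0.54966577, 0.55528864, 0.48554672])) dz -3.0512795782406723 [-0.02798854  0.02719822 -0.03893244] 7.5083 0.5144825197049391
```

View pics/liftB.png

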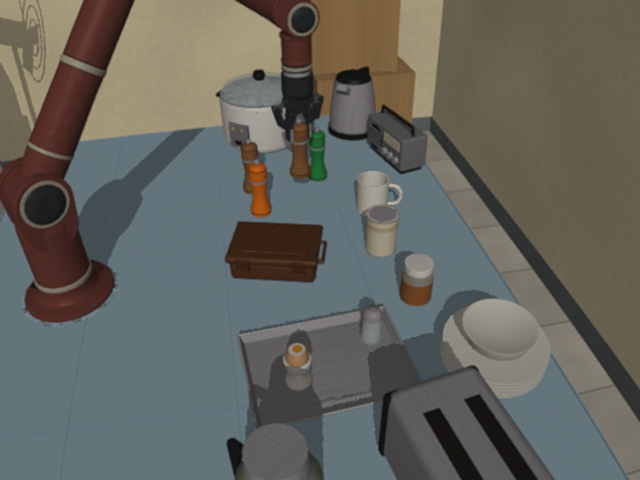

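View pics/liftBw.png

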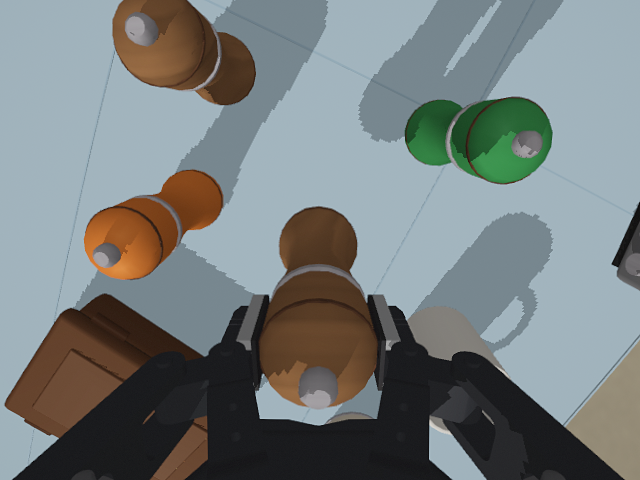

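Weighing gives 3.05 ± 0.11 N (about 311 g), which is far above the empty range (at most 1.9 N), so mill B is the full one. The wrist view shows it upright between the pads. Next I carry it over high.

```bash
python3 - <<'E'
from h import *
E_=np.array([.464,-.334])
arm.line_to([.563,.2507,.38],.12)
mid=[.52,-.04,.38]
try:
    arm.line_to(mid,.15,ori=down(mid)); 
    arm.line_to([*E_,.38],.15,ori=down(E_))
except arm.MotionError as e: print('ERR',e)
arm.pause(.4)
print(arm.read_tool_pos(),arm.read_joint_positions(),arm.read_opening(),ft(15,.03),arm.read_time())
T=wT();np.save('TE.npy',T)
for n in('wrist','side','top'): cv2.imwrite(f'pics/e1{n}.png',snapshot(n))
E
```

```text
[ 0.46403166 -0.33392716  0.38001086] [ 0.19617316  0.47916219  0.62265672  1.5514903  -0.2920507   1.2054052
  0.24665089] 0.5165327370361348 (array([ 0.11167202, -0.00940113, -3.05002382]), array([0.45655626, 0.59275101, 0.66124507])) 13.9917
```

View pics/e1wrist.png

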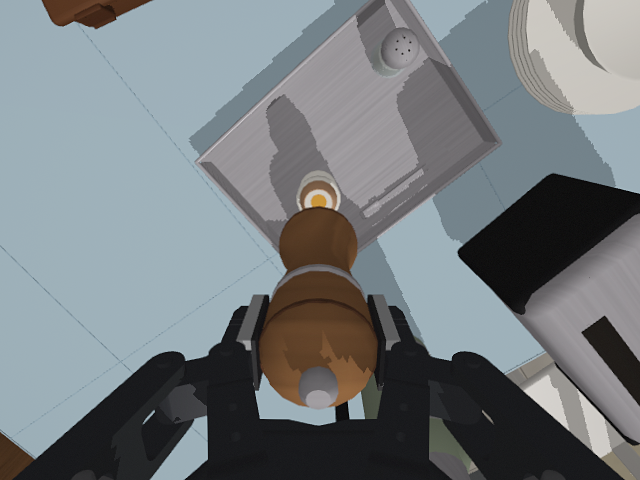

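View pics/e1side.png

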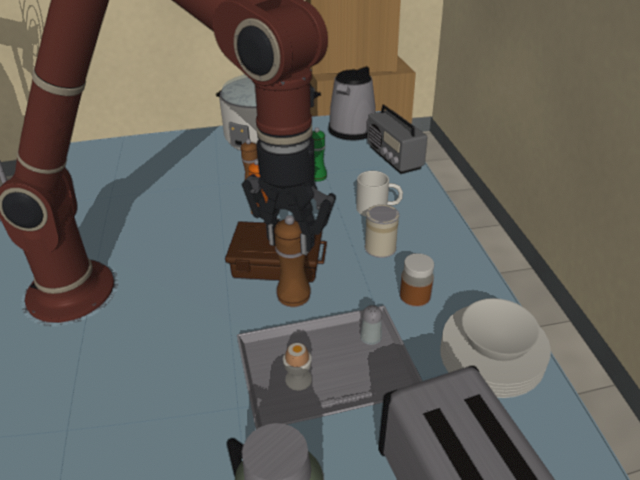

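The wrist view shows the yolk at (318,201), in line with the mill. The mill hangs upright and the foot rim shows at about (279–357, 207–). Next I check the mill's place in the hand by overlaying the predicted foot circle.

```bash
python3 - <<'E'
from h import *
T=np.load('TE.npy'); print('egg wrist',wplane(T,(318,201.5),.085).round(4))
im=cv2.imread('pics/e1wrist.png'); i=camera_info('wrist'); TC=np.linalg.inv(i['T_tool_cam'])
for d,r,c in((.1685,.027,(0,255,0)),(.1685-.116,.0225,(255,255,0)),(.1685-.152,.004,(255,0,255))):
    th=np.linspace(0,2*np.pi,60); P=np.c_[0*th+d,r*np.cos(th),r*np.sin(th)]
    u=cv2.projectPoints(P,cv2.Rodrigues(TC[:3,:3])[0],TC[:3,3],K(i),i['dist_coeffs'])[0]
    cv2.polylines(im,[np.int32(u.round())],True,c,1)
cv2.imwrite('pics/ov.png',cv2.resize(im[160:420,220:420],None,fx=2.3,fy=2.3))
s=cv2.imread('pics/e1side.png')
tt=[.464,-.334]
for z,r in((.2115,.027),(.2115+.152,.004)):
    P=np.c_[tt[0]+r*np.cos(th),tt[1]+r*np.sin(th),0*th+z]
    cv2.polylines(s,[np.int32(proj('side',P).round())],True,(0,255,0),1)
cv2.imwrite('pics/ovs.png',cv2.resize(s[200:400,220:370],None,fx=3,fy=3))
E
```

```text
egg wrist [ 0.4647 -0.3345  0.085 ]
```

View pics/ov.png

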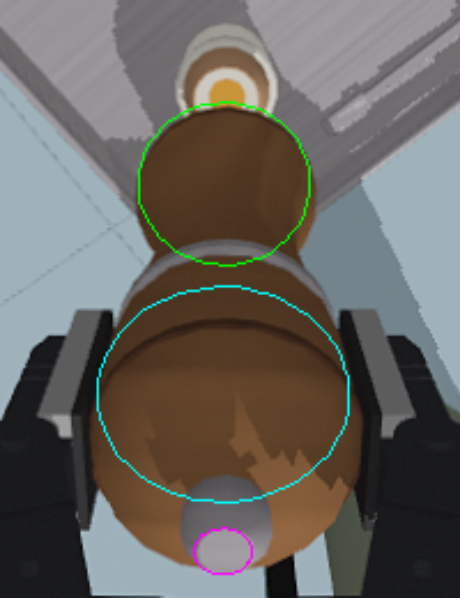

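View pics/ovs.png

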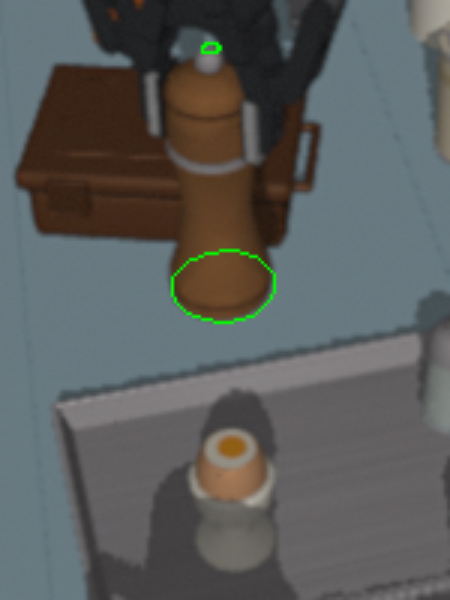

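The overlay matches the foot and nut within about 2 px, and the wrist camera's egg position (0.4647, −0.3345) agrees with the triangulation. I'm descending slowly.

```bash
python3 - <<'E'
from h import *
arm.line_to([.4644,-.3342,.290],.06)
arm.pause(.2);print(arm.read_ft_force())
arm.line_to([.4644,-.3342,.2705],.03)
arm.pause(.6)
print(arm.read_tool_pos(),arm.read_joint_positions(),arm.read_opening(),ft(15,.03),arm.read_wrist_torque(),arm.read_time())
for n in('wrist','side','top'): cv2.imwrite(f'pics/e2{n}.png',snapshot(n))
s=cv2.imread('pics/e2side.png');th=np.linspace(0,2*np.pi,60)
a=cv2.resize(s[220:400,220:370],None,fx=3,fy=3,interpolation=2)
for z,r in((.102,.027),(.085,.0155)):
    P=np.c_[.4644+r*np.cos(th),-.3342+r*np.sin(th),0*th+z]
    cv2.polylines(s,[np.int32(proj('side',P).round())],True,(0,255,0),1)
b=cv2.resize(s[220:400,220:345],None,fx=2.8,fy=3)
cv2.imwrite('pics/e2.png',np.hstack([a,b]))
E
```

```text
[ 0.31186961  0.71536813 -3.02224304]
[ 0.46441774 -0.33419606  0.27053847] [ 0.23086944  0.58180631  0.56957329  1.71148753 -0.37081771  0.95768405
  0.31835227] 0.5189235578524435 (array([ 0.3081081 ,  0.14944131, -3.18146959]), array([0.4681399 , 0.43029588, 0.45254191])) [-0.01037058 -0.00452071  0.03337217] 17.8917
```

View pics/e2.png

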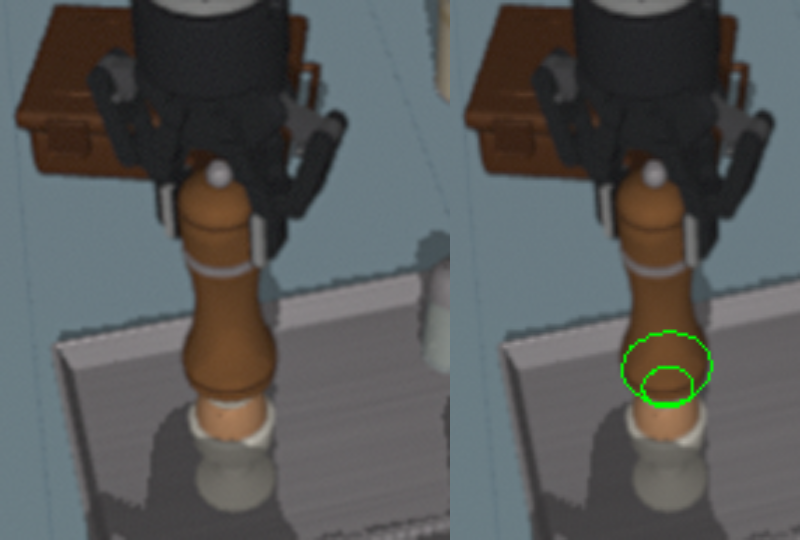

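View pics/e2top.png

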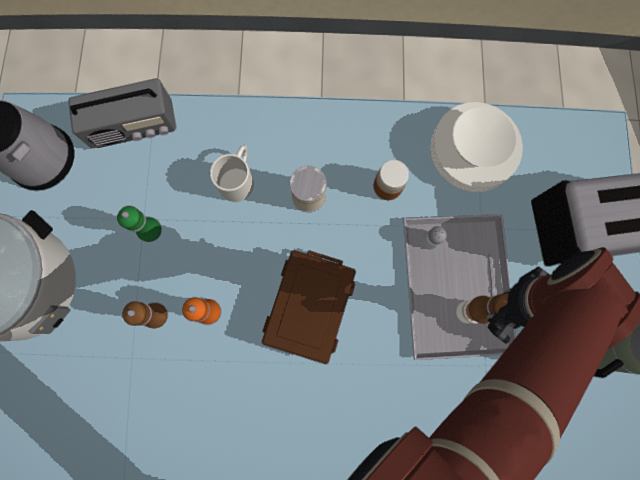

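View pics/e2side.png

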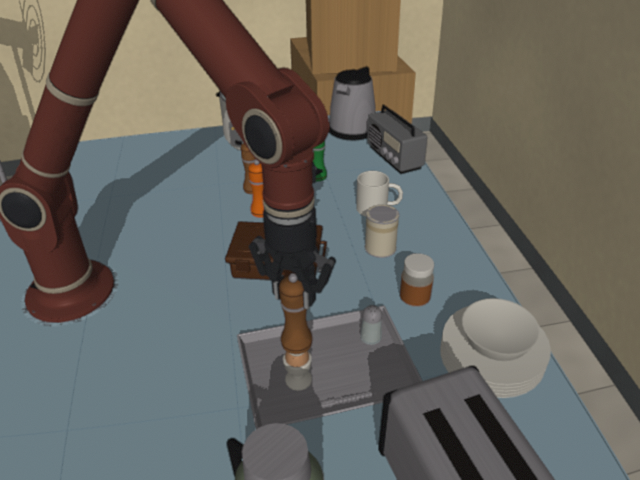

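The side view shows the foot centred over the egg within about 2–3 mm, with the cut's white rim still visible below it. The top view shows every other object where it was. Wrist force is steady at the mill's weight, so nothing is touching. I'm handing in.

```bash
python3 - <<'E'
from h import *
from station import ticket
print(np.abs(arm.read_dq()).max(),arm.read_opening()); print(ticket.finish_job())
E
```

```text
0.0010233722879448867 0.5134367917319956
the job is handed in; nothing more can be done
None
```

I lifted the brown mill at (0.563, 0.251) and it weighed 3.05 ± 0.11 N (about 311 g). That puts it in the full range, so the other brown mill was never touched. I carried this one high over the lunch box and handed the job in holding it over the egg. No verdict is reported.

- **Position over the egg:** the tool stopped at (0.4644, −0.3342), and the egg came out at (0.4647, −0.3345) by wrist camera and (0.464, −0.334) by triangulation. The foot should be about 17 mm above the cut.
- **At rest and clear:** the arm was still (joint speeds about 0.001 rad/s) and the grip steady. Wrist force stayed at the mill's weight (−3.2 N), so nothing was being touched.
- **Other objects:** in the last pictures the cup, the other mill and the other things on the table were where they started.
- **Small disagreement:** the last side view put the foot about 2–3 mm to one side and 2–3 mm higher than predicted. That is still within the limits, so I left it.

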